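# Drive the gudgeon pin out of a piston with a drift

## Robot

A 7-joint arm with a two-finger parallel gripper is mounted at the origin on the work surface. World frame = base frame: x ahead of the robot, y to its left, z up, the work surface at z = 0. Lengths are in mm, angles in rad, forces in N, time in s.
With the tool pointing down it reaches from about 400 to 875 mm from the base axis. Payload 4.4 kg.
Tool frame: the origin (TCP) lies on the centre line of the jaws, within the pads' length; the fingertips stand 11 mm ahead of it and the grasp point (between the pads) lies 8 mm behind it (ctrl.tips_ahead is the distance from the TCP to the fingertips, in mm); z points along the fingers, y is the line along which they close (so a half turn about z gives the same grasp; the last joint's range is limited). The gripper opens to 85 mm and grips with 20 to 120 N. Pads are 22 mm wide; open, the fingers measure 114 mm over their backs; the gripper's body (76 mm by 85 mm) begins 54 mm behind the grasp point. The pads swing forward as they close: fully open they stand 13 mm farther back than shut.
Start: joints at [-1.325, 0.628, 0.038, 1.517, -0.027, 0.996, -0.02], TCP at [199.378, 618.681, 242.313] pointing down, gripper open.
Joint ranges: [-3.06, 3.06], [-0.37, 2.12], [-1.25, 1.32], [0.18, 2.47], [-1.1, 4.24], [0.23, 1.98], [-2.94, 2.94]. Speed limits (rad/s): [2.57, 2.57, 3.14, 3.14, 3.14, 3.14, 3.14].

## Interface

Orientations are given as [roll, pitch, yaw] about the fixed x, y, z axes, in that order (R = Rz(yaw) Ry(pitch) Rx(roll)).
In Python, from cell import ctrl, eyes, job gives the robot as it stands. The module is installed in compiled form; this text tells all that it offers.
- The arm moves only by the tool carry_out, never from a script. Its argument "moves" is a list of rows, each an object of numbers: "tx", "ty", "tz": the shift along the tool's x, y, z as a fraction of full scale; "twist": the turn about the tool's z as a fraction of full scale; "fingers": the opening, from 0 (shut) to 1 (fully open). In form: [{"tx": .., "ty": .., "tz": .., "twist": .., "fingers": ..}, ...]. A call has 1 to 12 rows; each row shifts and turns the commanded pose from where the row before left it, along the tool's axes as they then stand; what a row does not reach is not made up. Full scale, the value 1, is 0.3 m for a shift and pi rad for a turn. A row lasts 1/8 s, in which the tool goes at most 62.5 mm and 10.7 degrees, less where a joint would pass 70% of its speed; a pose out of reach is approached as far as the arm can. A call with a number of a shift or a turn outside -1 to 1 is refused whole. A call with a gripper value outside its range is refused whole. The fingers move at their own pace and stop on an object; the grip force is fixed at half the most. Time passes only in rows, so rows that do not move let the fingers close. It gives the time, the measured TCP pose, the force, the opening and the grip force at its end, in the units of the state.
- ctrl.read_state(): the state, without advancing time (a new reading comes with each control period).
- eyes.get_image(name): name is "scene" or "top" or "wrist"; returns a dict with "color" (400x640x3 uint8, blue, green, red), "fovy" (degrees; the focal length in pixels is half the picture's height over the tangent of half this angle, whatever the lens; pixels are square), "cx", "cy" (the principal point, pixels), "world_from_camera" (4x4, takes a point from camera to world coordinates). Camera axes: x right, y up, looking along -z (the intrinsics and any distortion apply to the point x, -y, -z); pixel columns grow to the right and rows downward; lengths in mm; the calibration is good to about 2 mm. The wrist camera is an equidistant fisheye: a pixel r from the principal point sees the ray r / f radians off the axis. A picture is of the moment at which its call begins. There is no depth.
- job.finish_job(): hands the job in; it is judged then, once.
The state is a dict: "clock": time; "qpos": joint angles; "qd": joint speeds; "tau": joint torques, N m; "eef_pos": TCP position; "tool_rot": TCP orientation; "force": force on the tool from outside, world axes, zero at the start; "torque": the same for the moment, N m; "width": finger opening in mm; "gripper_force": force on a finger pad.
Only numpy, scipy, OpenCV 4.12 (cv2) and the standard library are available. Lean on these libraries where they do the work, as an engineer would, in place of code of your own. Each camera call takes 0.05 s, during which the arm holds its last target. There are 200 camera calls.

## Task

Push the gudgeon pin right out of the strapped-down piston into the catch tray, using the drift whose nose just fits through the bore. Then draw the drift back out and lay it down flat on the rubber mat again. Leave the other drifts and the rest of the things on the bench where they are.

Things in the scene. Friction and masses are not known exactly. Their poses are not given: they have to be found in the camera images.
- piston: Aluminium diesel piston, 88 mm diameter, lying on its side with its connecting rod, strapped in a wooden cradle (275 x 90 x 20 mm board) screwed to the bench: it does not move. Origin on the bench under the middle of the pin bore; +x along the rod, +z up. The bore runs along y at 78 mm height: 32 mm diameter, 74 mm long, open at y = +37 mm (entry) and -37 mm (exit, tray side).
- bore_entry (a point): Centre of the bore's mouth on the side away from the tray, where the drift goes in, 78 mm above the bench; axes as piston, so the pin is pushed along -y. Next to it the piston's crown stands out to y = +-44 mm and 122 mm above the bench (x = -47 to -18 mm).
- bore_exit (a point): Centre of the bore's mouth on the tray side, 78 mm above the bench; axes as piston. The hold-down strap over the rod is at x = 80 mm of the piston, with studs at y = +-34 mm, tops 109 mm above the bench.
- pin: The gudgeon pin: hollow steel tube, 30 mm outside and 16 mm inside diameter, 70 mm long, 0.2 to 0.32 kg. Origin at its middle, y along its axis. It starts in the bore, its middle 0 to 14 mm from the bore's middle towards the tray; circlips already out. A steady push of some 8 to 18 N moves it; it tips and drops free as its rear end leaves the bore.
- tray: Rubber-lined steel catch tray, 180 x 150 mm outside (x by y), on a timber offcut; fixed, close to the bore's exit. Origin on the bench under its centre; inner floor 32 mm above the bench, walls 3 mm thick, rim 54 mm above the bench on three sides and a low front lip 36 mm above it towards the piston (+y).
- mat: Black rubber tool mat, 320 x 250 mm (x by y), 4 mm thick, fixed to the bench. Origin under its centre. The three drifts lie on it side by side, about 95 mm apart, in any order, noses towards the piston.
- drift: The right drift: aluminium, eight-sided handle 36 mm across flats and 80 mm long (plus a 4 mm striking end), then a round nose 25 mm in diameter and 120 mm long with a bevelled end; about 0.33 to 0.45 kg, balanced near its origin. Origin on its axis where nose meets handle (18 mm above whatever it lies on), +x along the nose.
- drift_tip (a point): Centre of the end face of the right drift's nose, 120 mm from drift; same axes.
- drift_grip (a point): A good place to hold the right drift: on its axis in the handle, 38 mm behind drift (158 mm from the tip), 36 mm wide flats; same axes.
- drift_thin: Another drift with the same handle, its nose only 12 mm thick (it slips into the hollow of the pin). Origin and axes as drift. Leave it.
- drift_thick: Another drift with the same handle, its nose 34.5 mm thick (too big for the bore). Origin and axes as drift. Leave it.
- tape_roll: Bystander: roll of brown tape lying flat, 104 mm across, 48 mm high. Origin under its middle.
- spanner: Bystander: open-ended steel spanner, 190 mm long, lying flat. Origin under its middle.
- screwdriver: Bystander: black-handled screwdriver, 200 mm long, lying flat. Origin under its middle.

How it is judged:
By the outcome, as a careful person would: the job done as asked, in the order asked, and still so for the second after the job is handed in, with the robot touching nothing.
It also fails if it takes over 54 s, if anything falls off the work surface, if the arm or the gripper's body presses on something with over 40 N, if the wrist force passes 120 N, or if a joint passes its speed limit or range.

## Working session

There is one attempt and no reset: what is moved stays moved. The work goes in short steps, Python scripts to look and compute and a tool call to move; the robot and the scene stay as the last step left them, time stands still between calls to the robot, and variables do not carry over. Pictures are saved under pics/ and viewed, at most 10 in all, crops included, and the job is handed in when it is done.

Besides the shell and the picture viewer there is one more tool, called after "Emit:" as name([rows], argument=value, ...), one row to a line, values as JSON. carry_out: Moves the arm, as the interface text tells. Its arguments: {"type":"object","properties":{"moves":{"type":"array","items":{"type":"object","properties":{"tx":{"type":"number","minimum":-1,"maximum":1},"ty":{"type":"number","minimum":-1,"maximum":1},"tz":{"type":"number","minimum":-1,"maximum":1},"twist":{"type":"number","minimum":-1,"maximum":1},"fingers":{"type":"number"}}}}},"required":["moves"]}

```bash
mkdir -p pics
python3 - <<'E'
from cell import ctrl, eyes, job
import cv2,numpy as np
print(ctrl.read_state())
for n in ["scene","top"]:
    d=eyes.get_image(n); cv2.imwrite(f"pics/{n}0.png",d["color"]); print(n,d["fovy"],d["cx"],d["cy"],d["world_from_camera"].round(3).tolist(), [k for k in d])
E
```

```text
{'clock': 0.0, 'qpos': array([-1.32480204,  0.6293244 ,  0.03840684,  1.51840468, -0.027015  ,
        0.99630334, -0.01998365]), 'qd': array([-0.00090826,  0.00016842, -0.00014817, -0.00022623, -0.00041891,
        0.00083616,  0.00181937]), 'tau': array([ 2.51039637e-06, -5.63406122e+01,  1.22614246e+00, -1.93452662e+01,
        1.09440248e-02,  1.04180185e-02, -3.96214219e-06]), 'eef_pos': array([199.15643938, 618.08171823, 241.39078615]), 'tool_rot': array([-3.13966944e+00, -8.13281084e-06,  2.82983413e+00]), 'force': array([ 0.58235078, -0.75729462,  0.18904823]), 'torque': array([ 0.01122069, -0.00050519, -0.0097087 ]), 'gripper_force': 0.0, 'width': 85.42299728537515}
scene 56.2293873158252 320.4196547060074 200.05860467584174 [[0.866, -0.352, 0.356, 838.636], [0.5, 0.587, -0.637, -567.478], [0.016, 0.729, 0.684, 664.484], [0.0, 0.0, 0.0, 1.0]] ['color', 'fovy', 'cx', 'cy', 'world_from_camera']
top 54.3086107540802 323.8618892379986 197.92119422859378 [[-0.016, 0.994, -0.108, 407.173], [-0.999, -0.012, 0.032, -11.468], [0.031, 0.109, 0.994, 1009.13], [0.0, 0.0, 0.0, 1.0]] ['color', 'fovy', 'cx', 'cy', 'world_from_camera']
```

```bash
ls -la .
```

```text
total 12
drwxr-xr-x  3 agent agent 4096 Dec  1 05:55 .
drwxr-xr-x 23 root  root  4096 Dec  1 05:55 ..
drwxr-xr-x  2 agent agent 4096 Dec  1 05:56 pics
```

View pics/scene0.png

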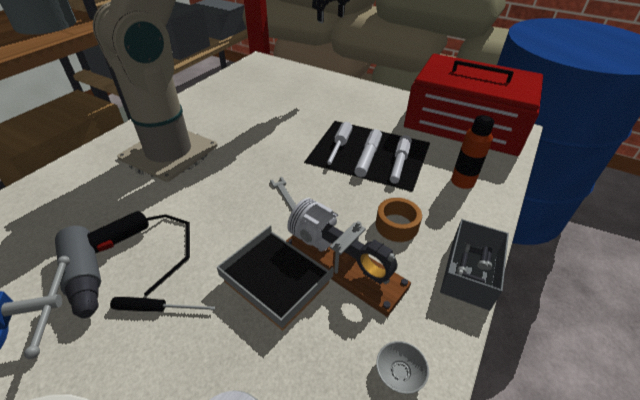

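View pics/top0.png

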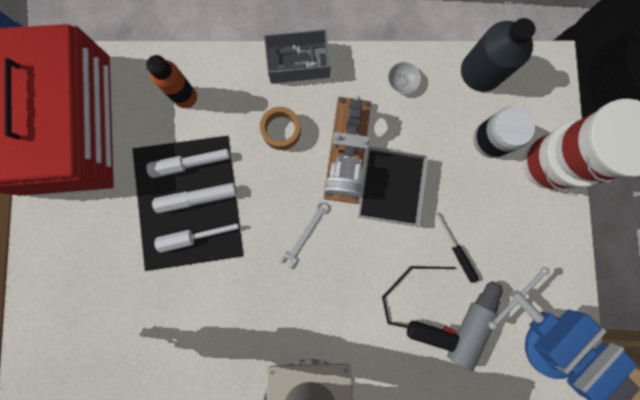

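The scene view shows the piston in its cradle (330,225), the tray (275,270) and the mat with the drifts (365,150). In the top view (up = +x, right = -y) the drifts have their handles at about (165,165), (170,200) and (175,240). The top one looks like the right one, the middle one thick and the bottom one thin.

```bash
cat > h.py <<'E'
from cell import ctrl, eyes, job
import cv2, numpy as np
def cam(n):
    d=eyes.get_image(n); d["f"]=200/np.tan(np.radians(d["fovy"]/2)); d["fish"]=(n=="wrist"); return d
def ray(d,u,v):
    x,y=(u-d["cx"])/d["f"],(v-d["cy"])/d["f"]
    if d["fish"]:
        r=np.hypot(x,y)+1e-12; s=np.sin(r)/r; c=np.array([x*s,-y*s,-np.cos(r)])
    else: c=np.array([x,-y,-1.])
    T=d["world_from_camera"]; return T[:3,3],T[:3,:3]@c
def plane(d,u,v,z):
    o,r=ray(d,u,v); return o+r*(z-o[2])/r[2]
def proj(d,p):
    T=d["world_from_camera"]; c=T[:3,:3].T@(np.asarray(p,float)-T[:3,3]); x,y,z=c[0],-c[1],-c[2]
    if d["fish"]:
        q=np.hypot(x,y)+1e-12; k=np.arctan2(q,z)/q
    else: k=1/z
    return np.array([d["cx"]+d["f"]*x*k,d["cy"]+d["f"]*y*k])
E
python3 - <<'E'
from h import *
print(ctrl.tips_ahead)
d=cam("top"); im=d["color"]; g=cv2.cvtColor(im,cv2.COLOR_BGR2GRAY)
roi=np.zeros_like(g); roi[135:270,132:245]=1
m=((g>85)&(roi>0)).astype(np.uint8)
dark=((g<60)&(roi>0)).astype(np.uint8)
c=max(cv2.findContours(dark,0,2)[0],key=cv2.contourArea); print("mat",[plane(d,*p,4)[:2].round() for p in cv2.boxPoints(cv2.minAreaRect(c))])
hull=np.zeros_like(g); cv2.fillConvexPoly(hull,cv2.convexHull(c),1); hull=cv2.erode(hull,np.ones((3,3)))
for c in cv2.findContours(m*hull,0,2)[0]:
    if cv2.contourArea(c)<150: continue
    P=np.array([plane(d,*p,22)[:2] for p in c[:,0]]); k=np.zeros_like(g); cv2.drawContours(k,[c],-1,1,-1)
    ys,xs=np.nonzero(k); P=np.array([plane(d,x,y,22)[:2] for x,y in zip(xs,ys)])
    # width profile across
    prof=[]
    for y0 in range(int(P[:,1].min()),int(P[:,1].max()),20):
        s=P[(P[:,1]>=y0)&(P[:,1]<y0+20)]; prof.append((y0+10,s[:,0].mean().round(1),np.ptp(s[:,0]).round()))
    print(cv2.boundingRect(c)); print(*[tuple(map(float,q)) for q in prof])
a=cv2.resize(im[85:235,315:435],None,fx=4,fy=4,interpolation=2)
cv2.imwrite("pics/a.png",a)
s=cam("scene")["color"]; cv2.imwrite("pics/b.png",cv2.resize(s[170:320,210:410],None,fx=4,fy=4,interpolation=2))
E
```

```text
11.0
mat [array([653., 457.]), array([684., 206.]), array([368., 164.]), array([342., 407.])]
(154, 224, 85, 28)
(183.0, 445.8, 15.0) (203.0, 442.1, 15.0) (223.0, 437.0, 17.0) (243.0, 432.8, 17.0) (263.0, 428.1, 15.0) (283.0, 420.7, 30.0) (303.0, 419.1, 40.0) (323.0, 414.9, 42.0) (343.0, 410.3, 42.0) (363.0, 406.6, 40.0) (383.0, 409.0, 30.0)
(152, 183, 83, 30)
(194.0, 538.2, 36.0) (214.0, 535.6, 36.0) (234.0, 531.6, 38.0) (254.0, 527.7, 38.0) (274.0, 523.4, 38.0) (294.0, 518.9, 40.0) (314.0, 515.6, 43.0) (334.0, 511.6, 43.0) (354.0, 507.7, 43.0) (374.0, 504.4, 40.0) (394.0, 505.5, 25.0)
(147, 149, 82, 28)
(210.0, 631.7, 26.0) (230.0, 628.1, 29.0) (250.0, 624.1, 29.0) (270.0, 619.8, 29.0) (290.0, 615.5, 28.0) (310.0, 610.1, 34.0) (330.0, 606.9, 41.0) (350.0, 602.9, 44.0) (370.0, 598.5, 41.0) (390.0, 594.3, 36.0) (410.0, 596.1, 23.0)
```

View pics/a.png

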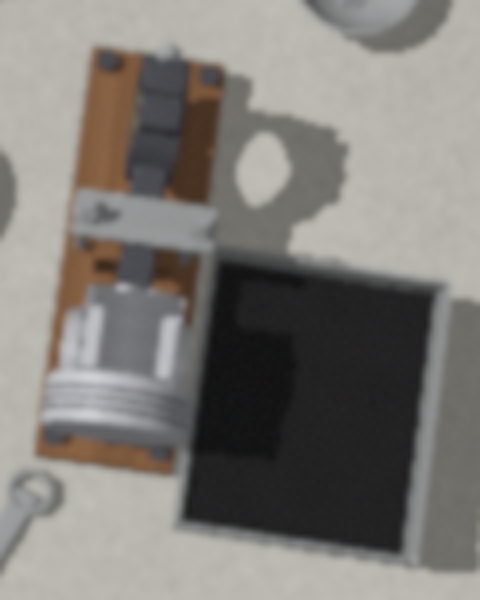

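View pics/b.png

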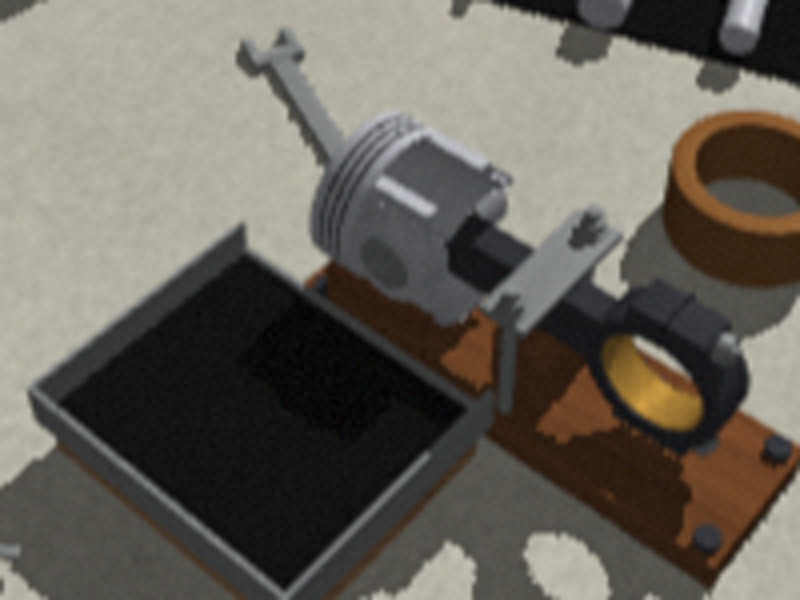

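Crop a (top view) shows the cradle board corners at about (95,47), (222,65), (173,472) and (37,455). Crop b (scene view) shows the bore's exit at (384,262). The spanner's ring end lies close to the crown end of the board.

Run:
```python
from h import *
d=cam("top"); s=cam("scene"); im=d["color"]
hsv=cv2.cvtColor(im,cv2.COLOR_BGR2HSV)
A=lambda u,v:(315+(u+.5)/4-.5,85+(v+.5)/4-.5)
B=lambda u,v:(210+(u+.5)/4-.5,170+(v+.5)/4-.5)
for q in [(95,47),(222,65),(173,472),(37,455)]: print("board",plane(d,*A(*q),20)[:2].round(1))
print("exit",plane(s,*B(384,262),78).round(1))
for q in [(122,284),(88,308),(186,300)]: print("skirt top",plane(d,*A(*q),118)[:2].round(1))
for q in [(45,405),(190,425)]: print("crown sides z78",plane(d,*A(*q),78)[:2].round(1))
for q in [(445,285),(412,560),(180,525),(215,250)]: print("tray rim54",plane(d,*A(*q),54)[:2].round(1))
print("strap studs z109",plane(d,*A(100,212),109)[:2].round(1)); 
for q in [(590,225),(512,308)]: print("studs scene",plane(s,*B(*q),107)[:2].round(1))
# exit hole refine in scene
sc=s["color"]; g=cv2.cvtColor(sc,cv2.COLOR_BGR2GRAY)
print(g[226:246,296:320])
```

```text
board [783.4 -86. ]
board [ 770.8 -169.6]
board [ 502.  -130.4]
board [514.  -43.6]
exit [ 560.6 -129.6   78. ]
skirt top [603.  -91.6]
skirt top [589.  -71.4]
skirt top [ 593.2 -128.8]
crown sides z78 [538. -47.]
crown sides z78 [ 524.8 -134.4]
tray rim54 [ 614.6 -300.9]
tray rim54 [ 442.3 -272.6]
tray rim54 [ 465.9 -129.8]
tray rim54 [ 638.3 -156.3]
strap studs z109 [648.5 -80.3]
studs scene [651.1 -76.4]
studs scene [ 642.6 -144.7]
[[84 85 78 77 79 79 80 82 82 82 84 85 87 84 84 81 83 87 82 80 74 76 81 88]
 [84 84 77 80 80 77 78 78 80 80 84 85 86 85 87 85 81 80 80 80 73 75 80 83]
 [81 82 78 78 83 79 78 76 79 80 83 84 84 87 87 84 84 83 83 78 81 77 84 79]
 [86 80 79 76 78 74 67 66 71 77 81 85 83 86 84 83 85 86 86 83 78 80 87 83]
 [82 82 76 75 73 68 62 58 60 66 75 83 78 84 87 84 83 84 88 87 80 79 83 88]
 [83 81 77 77 65 57 57 61 60 62 64 72 78 79 83 82 83 86 87 86 85 85 81 86]
 [82 79 78 77 66 56 55 54 57 59 61 59 69 84 78 84 86 85 88 87 88 78 83 85]
 [82 78 77 78 64 56 53 55 57 58 59 59 63 78 78 83 82 85 86 86 82 82 84 81]
 [79 80 82 78 66 57 57 57 58 57 55 58 60 65 74 80 81 84 88 82 84 82 80 84]
 [76 78 75 76 71 57 55 59 59 60 54 56 58 60 68 77 79 84 84 84 82 79 80 85]
 [61 74 77 78 79 64 56 59 63 59 58 58 57 59 62 74 79 81 86 83 81 78 80 81]
 [45 64 72 76 77 73 61 59 60 58 59 58 56 57 58 65 77 81 83 83 74 80 81 78]
 [35 40 52 66 71 72 70 60 55 59 56 54 55 54 60 58 75 81 84 83 79 77 75 73]
 [33 35 35 43 54 59 68 68 59 59 57 54 54 56 56 57 78 82 82 80 79 74 77 74]
 [32 35 34 34 34 36 52 74 73 62 58 55 56 56 55 63 78 78 79 81 75 74 79 81]
 [29 31 33 31 32 36 38 59 70 68 63 59 59 62 62 71 81 81 78 78 76 79 80 80]
 [32 30 28 30 33 34 34 38 47 67 74 71 66 73 74 79 77 77 80 78 78 81 77 81]
 [33 30 28 27 30 30 31 33 38 47 63 74 80 80 81 79 81 82 82 79 80 78 75 81]
 [33 33 32 29 30 29 29 32 31 35 42 58 67 69 70 74 76 77 78 82 77 75 78 80]
 [32 33 34 32 31 33 32 33 29 32 32 36 41 45 53 52 53 68 72 80 83 79 78 78]]
```

Measured so far:
- The right drift is the one nearest x = 610. Its widths are nose 29 and handle 42 in the mask, which is 25 and 36 plus blur.
- Its grip point is at about (602,354), with the nose direction at about -1.365 rad.
- The bore centre is at about (566,-95), with a piston yaw of about -0.15.

I'll move above the drift now.

Emit:
carry_out([
  {"twist": 0.056, "fingers": 1},
  {"twist": 0.056, "fingers": 1},
  {"twist": 0.056, "fingers": 1},
  {"twist": 0.056, "fingers": 1},
  {"twist": 0.056, "fingers": 1},
  {"twist": 0.055, "fingers": 1},
  {"tx": -0.114, "ty": 0.113, "fingers": 1},
  {"tx": -0.114, "ty": 0.113, "fingers": 1},
  {"tx": -0.114, "ty": 0.113, "fingers": 1},
  {"tx": -0.114, "ty": 0.113, "fingers": 1},
  {"tx": -0.114, "ty": 0.113, "fingers": 1},
  {"tx": -0.114, "ty": 0.113, "fingers": 1},
])

```text
validation failed for argument at $.mo...
```

Emit:
carry_out([
  {"tx": -0.114, "ty": 0.113, "fingers": 1},
  {"tx": -0.114, "ty": 0.113, "fingers": 1},
  {"tx": -0.114, "ty": 0.113, "fingers": 1},
  {"tx": -0.114, "ty": 0.113, "fingers": 1},
  {"fingers": 1},
  {"fingers": 1},
])

```text
validation failed for argument at $.mo...
```

Run:
```python
from h import *
st=ctrl.read_state(); print(st["clock"],st["eef_pos"],st["tool_rot"],st["force"],st["qpos"].round(2))
d=cam("wrist"); print(d["fovy"],d["cx"],d["cy"],d["world_from_camera"].round(2).tolist()); cv2.imwrite("pics/w1.png",d["color"])
print(proj(d,[602,354,22]),proj(d,[566,-95,78]))
```

```text
0.3 [199.33564592 618.48217894 241.99030769] [-3.14096054e+00 -2.47926007e-05  2.82971036e+00] [ 0.29280149 -0.53563306  0.47058974] [-1.32  0.63  0.04  1.52 -0.03  1.   -0.02]
65.70646984690485 321.26309180323335 199.95090107557732 [[0.31, -0.91, -0.27, 132.87], [0.95, 0.29, 0.09, 640.2], [0.0, -0.28, 0.96, 374.96], [0.0, 0.0, 0.0, 1.0]]
[254.72657033 413.91743825] [ 87.8396743 417.4803203]
```

View pics/w1.png

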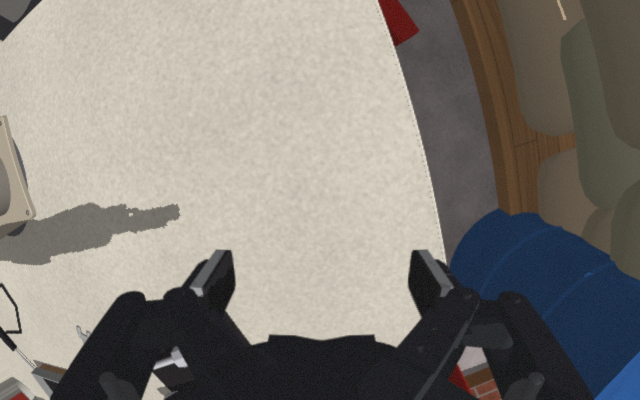

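The calls were refused, probably because every field must be given, so the arm has not moved. The wrist view shows the gripper fingers at (220,270) and (430,270) and bare bench. Sending again with every field filled.

Emit:
carry_out([
  {"tx": 0, "ty": 0, "tz": 0, "twist": 0.056, "fingers": 1},
  {"tx": 0, "ty": 0, "tz": 0, "twist": 0.056, "fingers": 1},
  {"tx": 0, "ty": 0, "tz": 0, "twist": 0.056, "fingers": 1},
  {"tx": 0, "ty": 0, "tz": 0, "twist": 0.056, "fingers": 1},
  {"tx": 0, "ty": 0, "tz": 0, "twist": 0.056, "fingers": 1},
  {"tx": 0, "ty": 0, "tz": 0, "twist": 0.055, "fingers": 1},
  {"tx": -0.114, "ty": 0.113, "tz": 0, "twist": 0, "fingers": 1},
  {"tx": -0.114, "ty": 0.113, "tz": 0, "twist": 0, "fingers": 1},
  {"tx": -0.114, "ty": 0.113, "tz": 0, "twist": 0, "fingers": 1},
  {"tx": -0.114, "ty": 0.113, "tz": 0, "twist": 0, "fingers": 1},
  {"tx": -0.114, "ty": 0.113, "tz": 0, "twist": 0, "fingers": 1},
  {"tx": -0.114, "ty": 0.113, "tz": 0, "twist": 0, "fingers": 1},
])

```text
clock: 1.85
eef_pos: [441.7, 458.7, 242.4]
tool_rot: [3.142, -0.0, 1.778]
force: [1.0, 0.6, 0.5]
width: 85.6
gripper_force: 0.0
```

Emit:
carry_out([
  {"tx": -0.114, "ty": 0.113, "tz": 0, "twist": 0, "fingers": 1},
  {"tx": -0.114, "ty": 0.113, "tz": 0, "twist": 0, "fingers": 1},
  {"tx": -0.114, "ty": 0.113, "tz": 0, "twist": 0, "fingers": 1},
  {"tx": -0.114, "ty": 0.113, "tz": 0, "twist": 0, "fingers": 1},
  {"tx": 0, "ty": 0, "tz": 0, "twist": 0, "fingers": 1},
  {"tx": 0, "ty": 0, "tz": 0, "twist": 0, "fingers": 1},
])

```text
clock: 2.6
eef_pos: [600.8, 353.9, 241.9]
tool_rot: [-3.141, -0.001, 1.777]
force: [0.3, 0.4, 0.2]
width: 85.6
gripper_force: 0.0
```

Run:
```python
from h import *
st=ctrl.read_state(); print(st["clock"],st["eef_pos"],st["tool_rot"],st["force"],st["qpos"].round(2))
d=cam("wrist"); cv2.imwrite("pics/w2.png",d["color"])
print(proj(d,[602,354,22]),proj(d,[635,200,22]),proj(d,[566,-95,78]))
```

```text
2.6 [600.78221356 353.87705737 241.94816339] [-3.14052706e+00 -8.31986233e-04  1.77732497e+00] [0.3189851  0.36455586 0.20240756] [-0.73  0.72  0.31  1.37 -0.23  1.08 -0.19]
[320.8228355  173.31204154] [321.46189232 289.76907304] [247.98664426 429.29814133]
```

View pics/w2.png

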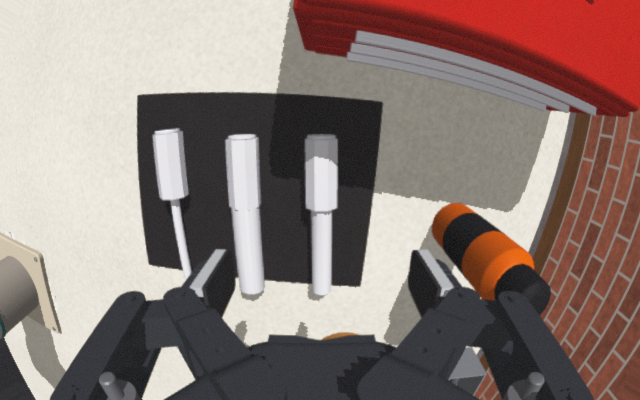

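The wrist view is clear. The right drift is in the middle of the image, with its handle at (321,135–211) and its nose running to (321,294). It is lined up with the tool.

Run:
```python
from h import *
d=cam("wrist"); g=cv2.cvtColor(d["color"],cv2.COLOR_BGR2GRAY)
P=[]
for v in range(140,292,8):
    r=np.nonzero(g[v,292:352]>80)[0]+292
    r0,r1=r.min()-.5,r.max()+.5
    z=22
    a,b=plane(d,r0,v,z),plane(d,r1,v,z); m=(a+b)/2; P.append(m); print(v,m[:2].round(1),np.linalg.norm(a-b).round(1))
P=np.array(P); k=np.polyfit(P[:,1],P[:,0],1); print(k, "yaw",np.arctan2(1,k[0]))
for v in (211,293): print(plane(d,321,v,34 if v==211 else 22).round(1))
print(ctrl.read_state()["eef_pos"])
```

```text
140 [594.1 393.1] 36.4
148 [596.  384.1] 36.6
156 [597.9 375. ] 36.8
164 [599.3 365.8] 38.1
172 [601.2 356.5] 38.3
180 [603.2 347.2] 38.6
188 [605.7 337.9] 40.0
196 [607.2 328.2] 39.1
204 [609.8 318.6] 38.2
212 [611.9 308.8] 26.5
220 [614.  298.8] 26.7
228 [616.8 288.7] 25.7
236 [619.  278.3] 26.0
244 [621.2 267.6] 26.2
252 [622.9 256.6] 25.2
260 [625.3 245.4] 25.5
268 [627.7 234. ] 25.8
276 [630.2 222.1] 26.2
284 [619.7 207. ] 53.2
[-1.90682350e-01  6.70081646e+02] yaw 1.7592167658795537
[610.2 313.8  34. ]
[635.1 195.7  22. ]
[599.93621572 355.13346635 242.16780236]
```

Emit:
carry_out([
  {"tx": -0.015, "ty": 0.005, "tz": 0.1, "twist": 0, "fingers": 1},
  {"tx": 0, "ty": 0, "tz": 0.15, "twist": 0, "fingers": 1},
  {"tx": 0, "ty": 0, "tz": 0.15, "twist": 0, "fingers": 1},
  {"tx": 0, "ty": 0, "tz": 0.15, "twist": 0, "fingers": 1},
  {"tx": 0, "ty": 0, "tz": 0.1, "twist": 0, "fingers": 0.8},
  {"tx": 0, "ty": 0, "tz": 0.06, "twist": 0, "fingers": 0.7},
  {"tx": 0, "ty": 0, "tz": 0.03, "twist": 0, "fingers": 0.6},
  {"tx": 0, "ty": 0, "tz": 0, "twist": 0, "fingers": 0.6},
  {"tx": 0, "ty": 0, "tz": 0, "twist": 0, "fingers": 0.6},
])

```text
clock: 3.82
eef_pos: [604.6, 349.9, 21.7]
tool_rot: [3.139, -0.001, 1.777]
force: [-0.9, -1.3, -0.1]
width: 51.3
gripper_force: 0.0
```

Emit:
carry_out([
  {"tx": 0, "ty": 0, "tz": 0, "twist": 0, "fingers": 0.5},
  {"tx": 0, "ty": 0, "tz": 0, "twist": 0, "fingers": 0.3},
  {"tx": 0, "ty": 0, "tz": 0, "twist": 0, "fingers": 0},
  {"tx": 0, "ty": 0, "tz": 0, "twist": 0, "fingers": 0},
  {"tx": 0, "ty": 0, "tz": 0, "twist": 0, "fingers": 0},
])

```text
clock: 4.45
eef_pos: [603.9, 349.7, 21.4]
tool_rot: [3.141, -0.001, 1.777]
force: [-1.8, -0.4, 4.8]
width: 34.6
gripper_force: 61.4
```

The drift is gripped at width 34.6 with 61 N. Next I lift it and carry it to a point behind the bore.

Emit:
carry_out([
  {"tx": 0, "ty": 0, "tz": -0.05, "twist": 0, "fingers": 0},
  {"tx": 0, "ty": 0, "tz": -0.1, "twist": 0, "fingers": 0},
  {"tx": 0, "ty": 0, "tz": -0.15, "twist": 0, "fingers": 0},
  {"tx": 0, "ty": 0, "tz": -0.15, "twist": 0, "fingers": 0},
  {"tx": 0, "ty": 0, "tz": -0.05, "twist": 0.04, "fingers": 0},
  {"tx": 0, "ty": 0, "tz": 0, "twist": 0.04, "fingers": 0},
  {"tx": -0.086, "ty": 0.007, "tz": 0, "twist": 0.033, "fingers": 0},
  {"tx": -0.15, "ty": 0.023, "tz": 0, "twist": 0, "fingers": 0},
  {"tx": -0.15, "ty": 0.023, "tz": 0, "twist": 0, "fingers": 0},
  {"tx": -0.15, "ty": 0.023, "tz": 0, "twist": 0, "fingers": 0},
  {"tx": -0.1, "ty": 0.015, "tz": 0, "twist": 0, "fingers": 0},
  {"tx": 0, "ty": 0, "tz": 0, "twist": 0, "fingers": 0},
])

```text
clock: 5.95
eef_pos: [605.3, 151.9, 170.9]
tool_rot: [3.141, 0.002, 1.416]
force: [0.0, 0.2, -4.7]
width: 34.9
gripper_force: 60.7
```

Run:
```python
from h import *
st=ctrl.read_state(); print(st["clock"],st["eef_pos"],st["tool_rot"],st["force"],st["torque"],st["width"],st["gripper_force"])
d=cam("wrist"); s=cam("scene"); t=cam("top")
w=cv2.resize(d["color"],(400,250),interpolation=3)
sc=cv2.resize(s["color"][100:300,240:460],None,fx=1.8,fy=1.8)
tt=cv2.resize(t["color"][60:240,180:440],None,fx=1.5,fy=1.5)
o=np.zeros((600,800,3),np.uint8); o[:250,:400]=w; o[:360,404:800]=sc; o[300:570,:390]=tt[:, :390]
cv2.imwrite("pics/c3.png",o)
for n,x in (("w",d),("s",s),("t",t)): cv2.imwrite(f"pics/raw_{n}.png",x["color"])
for nm,c in (("w",d),("s",s),("t",t)): print(nm,proj(c,[566+.15*37,-95+.989*37,78]).round(),proj(c,[566,-95,78]).round())
```

```text
5.95 [605.26971513 151.94085422 170.85791749] [3.14122430e+00 2.41713607e-03 1.41630700e+00] [ 0.03745353  0.23797431 -4.67276812] [ 0.18236221 -0.06822044  0.02910727] 34.88258466858946 60.654224823229015
w [319. 390.] [319. 408.]
s [327. 216.] [316. 226.]
t [330. 172.] [345. 174.]
```

View pics/c3.png

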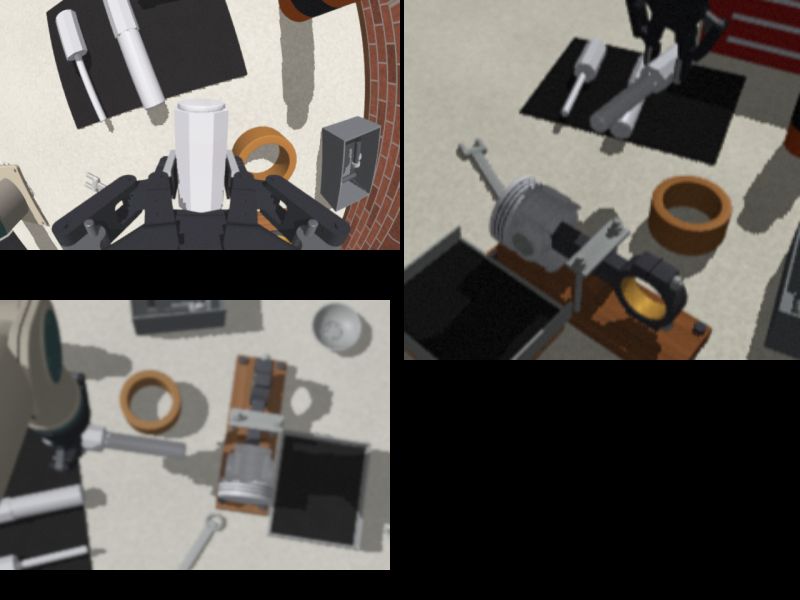

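The top view shows the drift level, with the nose tip at about (303,160). The scene view shows the tip at about (349,168) and the bore's exit clear. I'll triangulate the tip for tilt and refine the bore.

Run:
```python
from h import *
def tri(a,b):
    (o1,r1),(o2,r2)=a,b; r1=r1/np.linalg.norm(r1); r2=r2/np.linalg.norm(r2)
    k=np.linalg.lstsq(np.c_[r1,-r2],o2-o1,rcond=None)[0]; p,q=o1+r1*k[0],o2+r2*k[1]; return (p+q)/2,np.linalg.norm(p-q)
t,s=cam("top"),cam("scene")
print("tip tri",tri(ray(t,303.3,159.8),ray(s,349,168)))
e=np.array([581,-4.2,171.4]); print("expected tip in top/scene",proj(t,e),proj(s,e))
e=np.array([605.3-.154*38,151.9-.988*38,171.4]);print("joint exp",proj(t,e),proj(s,e))
g=cv2.cvtColor(t["color"],cv2.COLOR_BGR2GRAY).astype(int)
for u in range(256,308,6): print(u,g[144:172,u])
# exit mouth, scene
gs=cv2.cvtColor(s["color"],cv2.COLOR_BGR2GRAY); r=cv2.inRange(cv2.blur(gs,(2,2)),50,68)[224:246,298:314]
n,l,st,c=cv2.connectedComponentsWithStats(r); i=1+st[1:,4].argmax(); px=c[i]+[298,224]; print(px,st[i],plane(s,*px,78))
```

```text
tip tri (array([584.02987646,   5.79668415, 173.08395631]), np.float64(3.5003486422933747))
expected tip in top/scene [307.48556492 160.59931685] [344.68929163 170.8254932 ]
joint exp [252.90808727 152.77929761] [375.63590369 145.62807869]
256 [190 191 192 187 162 127 116 117 121 123 123 120 117 114 115 137 173 191
 195 195 195 194 193 193 193 191 191 192]
262 [192 193 194 194 185 158 126 116 119 122 125 124 120 116 115 116 140 173
 189 193 192 191 191 191 192 192 191 192]
268 [118 150 176 191 194 182 154 123 116 119 123 126 125 121 118 115 121 150
 181 194 195 194 194 194 194 194 194 194]
274 [122 103  80  78 115 159 167 145 122 118 120 125 127 126 121 118 115 123
 155 180 190 193 195 194 193 191 190 192]
280 [125 113  88  65  62 103 155 164 140 120 118 121 125 129 127 121 119 117
 128 162 186 192 192 191 191 191 191 193]
286 [109  83  64  59  66  91 127 161 160 134 119 119 122 127 129 126 122 119
 118 134 171 190 194 192 189 186 187 190]
292 [ 61  65  83 105 116 118 119 134 161 157 131 118 120 123 128 130 126 122
 119 116 113 116 118 119 118 116 117 118]
298 [120 120 120 120 121 120 121 136 171 184 163 129 118 120 124 129 130 126
 122 119 115 112 114 118 119 120 119 119]
304 [121 120 120 119 120 121 136 172 191 195 194 190 184 179 177 180 183 186
 182 159 128 118 119 120 119 120 120 120]
[305.83333333 237.03703704] [  0   6  15  16 108] [ 563.73247193 -133.83903107   78.        ]
```

Emit:
carry_out([
  {"tx": 0, "ty": 0, "tz": 0.06, "twist": 0, "fingers": 0},
  {"tx": 0, "ty": 0, "tz": 0.1, "twist": 0, "fingers": 0},
  {"tx": 0, "ty": -0.002, "tz": 0.1, "twist": 0, "fingers": 0},
  {"tx": -0.05, "ty": 0, "tz": 0.051, "twist": 0, "fingers": 0},
  {"tx": -0.1, "ty": 0, "tz": 0, "twist": 0, "fingers": 0},
  {"tx": 0, "ty": 0, "tz": 0, "twist": 0, "fingers": 0},
  {"tx": 0, "ty": 0, "tz": 0, "twist": 0, "fingers": 0},
])

```text
clock: 7.08
eef_pos: [597.7, 113.1, 76.2]
tool_rot: [-3.141, -0.001, 1.423]
force: [-0.2, 0.5, -4.2]
width: 34.9
gripper_force: 60.8
```

Run:
```python
from h import *
st=ctrl.read_state(); print(st["clock"],st["eef_pos"],st["tool_rot"],st["force"])
s=cam("scene"); t=cam("top")
o=np.zeros((600,800,3),np.uint8)
o[:600,:400]=cv2.resize(s["color"][120:270,290:390],None,fx=4,fy=4,interpolation=2)
o[:400,400:]=cv2.resize(t["color"][120:220,265:365],None,fx=4,fy=4,interpolation=2)
cv2.imwrite("pics/c4.png",o)
T=st["eef_pos"]; y=st["tool_rot"][2]; x=np.array([np.cos(y),np.sin(y),0])
for k in (-100,-148,-250): print(k,proj(s,T+x*k),proj(t,T+x*k))
```

```text
7.075 [597.73094786 113.09549912  76.2438788 ] [-3.14084186e+00 -5.25063201e-04  1.42291203e+00] [-0.179989    0.54945471 -4.15914387]
-100 [346.64217923 199.1083254 ] [300.31826096 167.86949486]
-148 [334.13454382 210.43065914] [319.94272449 170.54715992]
-250 [304.59294856 237.1727083 ] [361.53971678 176.22287241]
```

View pics/c4.png

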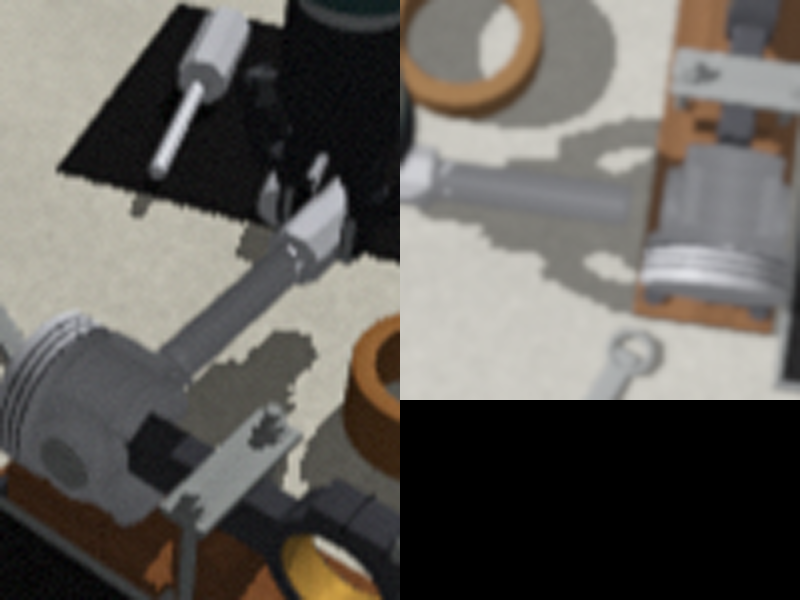

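The drift axis extended in the scene view, from crop (284,264) through (175,364), passes through (66,464). That is the exit's centre at (64,462), so the alignment is good. I'll go in gently.

Emit:
carry_out([
  {"tx": -0.03, "ty": 0, "tz": -0.003, "twist": 0, "fingers": 0},
  {"tx": -0.03, "ty": 0, "tz": 0, "twist": 0, "fingers": 0},
  {"tx": -0.02, "ty": 0, "tz": 0, "twist": 0, "fingers": 0},
  {"tx": -0.02, "ty": 0, "tz": 0, "twist": 0, "fingers": 0},
  {"tx": 0, "ty": 0, "tz": 0, "twist": 0, "fingers": 0},
])

```text
clock: 7.8
eef_pos: [594.0, 87.9, 78.4]
tool_rot: [3.141, -0.007, 1.424]
force: [0.4, 10.4, -1.8]
width: 34.8
gripper_force: 61.0
```

Emit:
carry_out([
  {"tx": -0.01, "ty": 0, "tz": 0, "twist": 0, "fingers": 0},
  {"tx": -0.01, "ty": 0, "tz": 0, "twist": 0, "fingers": 0},
  {"tx": 0, "ty": 0, "tz": 0, "twist": 0, "fingers": 0},
])

```text
clock: 8.18
eef_pos: [593.4, 85.2, 78.5]
tool_rot: [3.141, -0.011, 1.427]
force: [1.5, 15.3, -3.0]
width: 34.7
gripper_force: 61.0
```

Run:
```python
from h import *
st=ctrl.read_state(); print(st["clock"],st["eef_pos"],st["tool_rot"],st["force"],st["torque"])
s=cam("scene"); t=cam("top")
o=np.zeros((600,800,3),np.uint8)
o[:600,:400]=cv2.resize(s["color"][150:250,290:356],(400,600),interpolation=2)
o[:400,400:]=cv2.resize(t["color"][120:200,285:365],(400,400),interpolation=2)
cv2.imwrite("pics/c5.png",o)
```

```text
8.175 [593.43387111  85.23617834  78.5194279 ] [ 3.14136722 -0.0107208   1.42653086] [ 1.51486877 15.3172885  -3.01297553] [ 3.10142273 -0.19860291 -0.27213722]
```

View pics/c5.png

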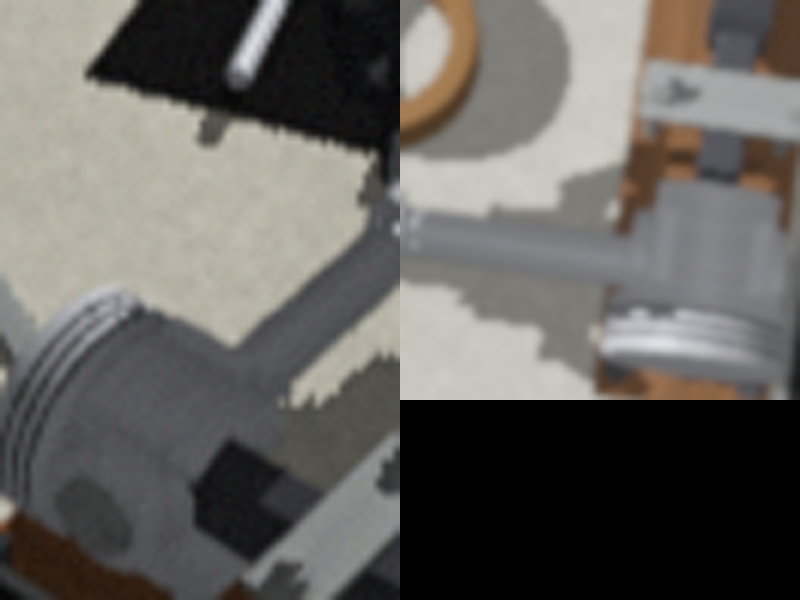

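The wrist shows a 15 N axial push, and the nose enters the boss on axis in both views. That fits contact with the pin before it breaks away. I'll keep pushing carefully.

Emit:
carry_out([
  {"tx": -0.01, "ty": 0, "tz": 0, "twist": 0, "fingers": 0},
  {"tx": -0.01, "ty": 0, "tz": 0, "twist": 0, "fingers": 0},
  {"tx": 0, "ty": 0, "tz": 0, "twist": 0, "fingers": 0},
])

```text
clock: 8.65
eef_pos: [592.5, 79.3, 78.5]
tool_rot: [3.142, -0.011, 1.427]
force: [0.5, 15.7, -3.1]
width: 34.5
gripper_force: 61.0
```

The force is steady at 15.7 N while the tip advances 6 mm, so the pin is sliding. I'll push it through.

Emit:
carry_out([
  {"tx": -0.02, "ty": 0, "tz": 0, "twist": 0, "fingers": 0},
  {"tx": -0.02, "ty": 0, "tz": 0, "twist": 0, "fingers": 0},
  {"tx": -0.02, "ty": 0, "tz": 0, "twist": 0, "fingers": 0},
  {"tx": -0.02, "ty": 0, "tz": 0, "twist": 0, "fingers": 0},
  {"tx": -0.02, "ty": 0, "tz": 0, "twist": 0, "fingers": 0},
  {"tx": -0.02, "ty": 0, "tz": 0, "twist": 0, "fingers": 0},
  {"tx": 0, "ty": 0, "tz": 0, "twist": 0, "fingers": 0},
])

```text
clock: 9.52
eef_pos: [586.6, 41.9, 78.3]
tool_rot: [-3.141, -0.009, 1.425]
force: [1.1, 12.8, -2.6]
width: 34.6
gripper_force: 61.0
```

Emit:
carry_out([
  {"tx": -0.02, "ty": 0, "tz": 0, "twist": 0, "fingers": 0},
  {"tx": -0.02, "ty": 0, "tz": 0, "twist": 0, "fingers": 0},
  {"tx": -0.02, "ty": 0, "tz": 0, "twist": 0, "fingers": 0},
  {"tx": -0.01, "ty": 0, "tz": 0, "twist": 0, "fingers": 0},
  {"tx": 0, "ty": 0, "tz": 0, "twist": 0, "fingers": 0},
])

```text
clock: 10.15
eef_pos: [583.2, 12.9, 78.0]
tool_rot: [3.141, 0.001, 1.421]
force: [0.7, 0.8, -3.7]
width: 34.8
gripper_force: 60.8
```

The force has dropped to nothing, so the pin should be out. I'll check the tray numerically against the first picture.

Run:
```python
from h import *
t=cam("top"); s=cam("scene")
for n,c in (("top",t),("scene",s)):
    a=cv2.imread(f"pics/{n}0.png"); m=(cv2.absdiff(a,c["color"]).max(2)>35).astype(np.uint8)
    if n=="top": m[:, :355]=0; m[:,430:]=0; m[:140]=0; m[230:]=0
    else: m[:228]=0; m[320:]=0; m[:,:215]=0; m[:,335:]=0
    k,l,st,ce=cv2.connectedComponentsWithStats(m)
    for i in range(1,k):
        if st[i,4]>15:
            c2=max(cv2.findContours((l==i).astype(np.uint8),0,2)[0],key=cv2.contourArea); r=cv2.minAreaRect(c2)
            print(n,st[i],r,plane(c,*ce[i],47).round(),c["color"][l==i].mean(0).round())
```

```text
top [355 165   5  15  47] ((356.0270080566406, 171.8378448486328), (3.6167776584625244, 14.467110633850098), 9.462322235107422) [ 579. -125.   47.] [136. 132. 131.]
top [419 167   7  27  92] ((422.2462158203125, 180.03077697753906), (3.4729723930358887, 26.543434143066406), 7.125016689300537) [ 554. -291.   47.] [83. 83. 82.]
top [365 172  26  15 322] ((377.515380859375, 179.37693786621094), (25.923255920410156, 12.775577545166016), 7.125016689300537) [ 557. -178.   47.] [93. 93. 91.]
scene [296 242  14  12  92] ((302.7500305175781, 247.25003051757812), (12.727920532226562, 7.77817440032959), 45.0) [ 558. -138.   47.] [61. 62. 60.]
scene [327 247   7  20  66] ((329.99493408203125, 256.5710754394531), (5.2010345458984375, 18.95171546936035), 4.085616588592529) [ 623. -134.   47.] [18. 31. 49.]
scene [278 249  25  25 333] ((289.25, 260.75), (14.142135620117188, 24.748737335205078), 45.0) [ 554. -184.   47.] [60. 60. 59.]
scene [320 257   5   6  19] ((322.1000061035156, 259.20001220703125), (3.4785051345825195, 5.375871658325195), 18.43494987487793) [ 610. -146.   47.] [19. 32. 51.]
scene [244 288  29  25  76] ((258.0, 300.0), (36.87102127075195, 1.9979366064071655), 39.47246170043945) [ 555. -290.   47.] [52. 52. 51.]
```

The pin lies in the tray at about (557,-180,47): both views agree, and it measures about 63 x 31 mm. Now I draw the drift out along the bore and lift it.

Emit:
carry_out([
  {"tx": 0.02, "ty": 0, "tz": 0, "twist": 0, "fingers": 0},
  {"tx": 0.04, "ty": 0, "tz": 0, "twist": 0, "fingers": 0},
  {"tx": 0.07, "ty": 0, "tz": 0, "twist": 0, "fingers": 0},
  {"tx": 0.1, "ty": 0, "tz": 0, "twist": 0, "fingers": 0},
  {"tx": 0.1, "ty": 0, "tz": 0, "twist": 0, "fingers": 0},
  {"tx": 0.08, "ty": 0, "tz": 0, "twist": 0, "fingers": 0},
  {"tx": 0.03, "ty": 0, "tz": 0, "twist": 0, "fingers": 0},
  {"tx": 0, "ty": 0, "tz": 0, "twist": 0, "fingers": 0},
])

```text
clock: 11.25
eef_pos: [602.5, 146.0, 77.7]
tool_rot: [-3.141, 0.0, 1.424]
force: [-0.3, -1.2, -4.4]
width: 34.7
gripper_force: 60.8
```

Emit:
carry_out([
  {"tx": 0, "ty": 0, "tz": -0.1, "twist": 0, "fingers": 0},
  {"tx": 0, "ty": 0, "tz": -0.12, "twist": 0, "fingers": 0},
  {"tx": 0, "ty": 0, "tz": -0.08, "twist": 0, "fingers": 0},
  {"tx": 0, "ty": 0, "tz": 0, "twist": -0.038, "fingers": 0},
  {"tx": 0, "ty": 0, "tz": 0, "twist": -0.038, "fingers": 0},
  {"tx": 0, "ty": 0, "tz": 0, "twist": -0.037, "fingers": 0},
  {"tx": 0, "ty": 0, "tz": 0, "twist": 0, "fingers": 0},
])

```text
clock: 12.12
eef_pos: [602.6, 142.9, 167.9]
tool_rot: [-3.141, 0.001, 1.774]
force: [-0.4, 0.7, -4.1]
width: 34.8
gripper_force: 61.3
```

Emit:
carry_out([
  {"tx": 0.05, "ty": 0.011, "tz": 0, "twist": 0, "fingers": 0},
  {"tx": 0.125, "ty": 0.027, "tz": 0, "twist": 0, "fingers": 0},
  {"tx": 0.15, "ty": 0.032, "tz": 0, "twist": 0, "fingers": 0},
  {"tx": 0.15, "ty": 0.032, "tz": 0, "twist": 0, "fingers": 0},
  {"tx": 0.15, "ty": 0.032, "tz": 0, "twist": 0, "fingers": 0},
  {"tx": 0.05, "ty": 0.01, "tz": 0, "twist": 0, "fingers": 0},
  {"tx": 0, "ty": 0, "tz": 0.1, "twist": 0, "fingers": 0},
  {"tx": 0, "ty": 0, "tz": 0.15, "twist": 0, "fingers": 0},
  {"tx": 0, "ty": 0, "tz": 0.13, "twist": 0, "fingers": 0},
  {"tx": 0, "ty": 0, "tz": 0.07, "twist": 0, "fingers": 0},
  {"tx": 0, "ty": 0, "tz": 0, "twist": 0, "fingers": 0},
  {"tx": 0, "ty": 0, "tz": 0, "twist": 0, "fingers": 0},
])

```text
clock: 13.62
eef_pos: [604.9, 352.4, 34.6]
tool_rot: [3.139, -0.001, 1.777]
force: [0.3, 0.1, -3.7]
width: 34.7
gripper_force: 61.2
```

Lower gently to the mat.

Emit:
carry_out([
  {"tx": 0, "ty": 0, "tz": 0.02, "twist": 0, "fingers": 0},
  {"tx": 0, "ty": 0, "tz": 0.013, "twist": 0, "fingers": 0},
  {"tx": 0, "ty": 0, "tz": 0.008, "twist": 0, "fingers": 0},
  {"tx": 0, "ty": 0, "tz": 0, "twist": 0, "fingers": 0},
  {"tx": 0, "ty": 0, "tz": 0, "twist": 0, "fingers": 0},
])

```text
clock: 14.25
eef_pos: [603.5, 352.0, 21.5]
tool_rot: [3.142, -0.0, 1.777]
force: [-2.5, -1.8, 5.0]
width: 34.7
gripper_force: 62.3
```

Emit:
carry_out([
  {"tx": 0, "ty": 0, "tz": 0, "twist": 0, "fingers": 0.5},
  {"tx": 0, "ty": 0, "tz": 0, "twist": 0, "fingers": 0.65},
  {"tx": 0, "ty": 0, "tz": 0, "twist": 0, "fingers": 0.65},
  {"tx": 0, "ty": 0, "tz": 0, "twist": 0, "fingers": 0.65},
  {"tx": 0, "ty": 0, "tz": -0.05, "twist": 0, "fingers": 0.65},
  {"tx": 0, "ty": 0, "tz": -0.15, "twist": 0, "fingers": 0.65},
  {"tx": 0, "ty": 0, "tz": -0.2, "twist": 0, "fingers": 0.8},
  {"tx": 0, "ty": 0, "tz": -0.2, "twist": 0, "fingers": 1},
  {"tx": 0, "ty": 0, "tz": -0.1, "twist": 0, "fingers": 1},
  {"tx": 0, "ty": 0, "tz": 0, "twist": 0, "fingers": 1},
  {"tx": 0, "ty": 0, "tz": 0, "twist": 0, "fingers": 1},
])

```text
clock: 15.62
eef_pos: [603.0, 351.7, 230.4]
tool_rot: [-3.141, 0.0, 1.777]
force: [-0.2, 0.9, 0.0]
width: 85.4
gripper_force: 0.0
```

Run:
```python
from h import *
st=ctrl.read_state(); print(st["clock"],st["eef_pos"],st["force"])
s,t,w=cam("scene"),cam("top"),cam("wrist")
o=np.zeros((600,800,3),np.uint8)
o[:400,:400]=cv2.resize(t["color"][135:235,340:440],(400,400),interpolation=2)
o[:400,400:]=cv2.resize(s["color"][200:300,220:320],(400,400),interpolation=2)
o[400:,:320]=cv2.resize(w["color"],(320,200),interpolation=3)
o[400:,320:640]=cv2.resize(s["color"],(320,200),interpolation=3)
cv2.imwrite("pics/end.png",o)
```

```text
15.625 [602.95589662 351.68963312 230.37039773] [-0.2464345   0.85059159  0.03010257]
```

View pics/end.png

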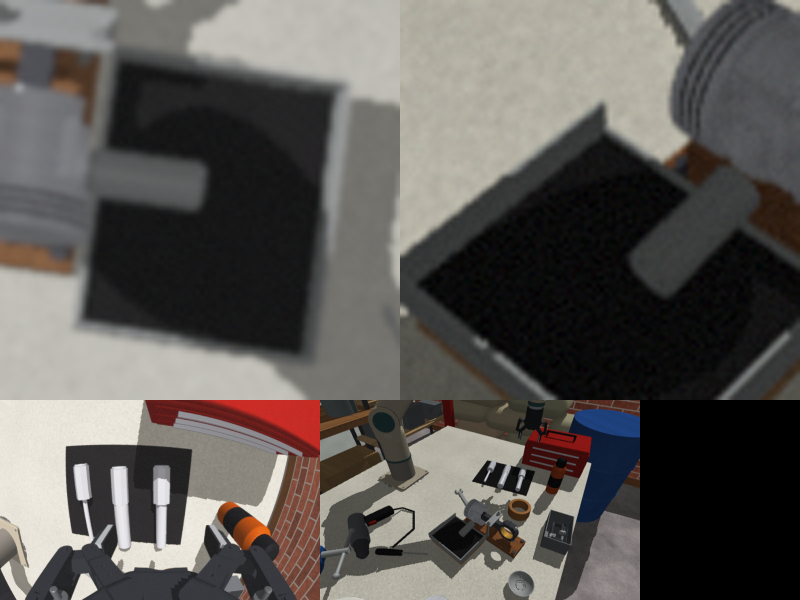

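The drift lies flat on the mat again. The pin lies in the tray with its rear end, scene crop (738,185), near or over the low front lip, so I'll work out how far it overhangs.

Run:
```python
from h import *
s,t=cam("scene"),cam("top")
X=np.array([.9888,-.1494]);Y=np.array([.1494,.9888]);b=np.array([566,-95.])
pp=lambda p:(round(float((p[:2]-b)@X),1),round(float((p[:2]-b)@Y),1))
T=lambda u,v:(340+u/4-.5,135+v/4-.5); S=lambda u,v:(220+(u-400)/4-.5,200+v/4-.5)
for z in (62,66): print("top-view pin ends, top line z",z,pp(plane(t,*T(90,175),z)),pp(plane(t,*T(207,188),z)))
print("scene front end face centre",pp(plane(s,*S(650,272),47)),"rear",pp(plane(s,*S(740,185),50)))
print("lip z36 top",pp(plane(t,*T(80,325),36)),pp(plane(t,*T(115,60),54)), "back rim",pp(plane(t,*T(345,85),54)),pp(plane(t,*T(310,357),54)))
print("lip scene inner at pin",pp(plane(s,*S(695,200),36)),pp(plane(s,*S(790,255),36)))
```

```text
top-view pin ends, top line z 62 (-1.5, -42.8) (0.5, -115.5)
top-view pin ends, top line z 66 (-2.2, -42.3) (-0.2, -114.8)
scene front end face centre (1.2, -110.9) rear (1.1, -40.7)
lip z36 top (-92.1, -51.0) (74.5, -50.2) back rim (79.1, -195.9) (-93.8, -192.4)
lip scene inner at pin (-18.5, -55.2) (44.0, -51.3)
```

The pin spans y = -43 to -114 from the bore's middle. Its centre is 30 mm inside the tray and its rear end rests stably on the low lip, which is how it naturally drops. It is clear of the bore, so I'm handing the job in.

```bash
python3 -c "
from cell import job; print(job.finish_job())"
```

```text
the job is handed in; nothing more can be done
None
```

The gudgeon pin is out of the piston and in the catch tray, its rear end resting on the low front lip and overhanging it by a few mm; the drift lies flat on the mat again, and the job was handed in at about 16 s with no verdict returned.

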